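# Slide a spacer along the rail into the corner pocket

## Robot

A 6-joint arm with a two-finger parallel gripper is mounted at the origin on a cart in front of the work surface, level with it; the furniture and walls round the work are solid. World frame = base frame: x ahead of the robot, y to its left, z up, the work surface at z = 0. Lengths are in m, angles in rad, forces in N, time in s.
With the tool pointing down it reaches from about 0.25 to 0.775 m from the base axis. Payload 4 kg.
Tool frame: the origin (TCP) lies on the centre line of the jaws, within the pads' length; the fingertips stand r.tip_reach ahead of it and the grasp point (between the pads) lies 3 mm ahead of it (r.tip_reach is the distance from the TCP to the fingertips, in m); z points along the fingers, y is the direction in which the jaws open and shut (so a half turn about z gives the same grasp; the last joint's range is limited). The gripper opens to 94 mm and grips with 3 to 60 N. Pads are 16 mm wide; open, the fingers measure 119 mm over their backs; the gripper's body (75 mm by 177 mm) begins 78 mm behind the grasp point.
Start: joints at [1.136, 0.087, 1.371, -0, 1.684, -0.103], TCP at [0.179, 0.52, 0.228] pointing down, gripper open.
Joint ranges: [-3.1, 3.1], [-0.76, 2.03], [0.27, 2.55], [-1.08, 4.22], [0.17, 2.65], [-2.57, 2.57]. Speed limits (rad/s): [2.79, 2.79, 3.14, 3.14, 3.14, 3.14].

## Interface

Orientations are given as a unit quaternion [w, x, y, z].
In Python, from plant import sensors, camera, finish_job, spotter, r gives the robot as it stands.
- The arm moves only by the shell command python3 -m crank 'ROWS' [FORCE]. ROWS is JSON, a list of rows, each a list of 7 numbers: the turn, a rotation vector about the tool's x, y, z in degrees, then the shift along the tool's x, y, z in cm, then the closure, from 0 (fully open) to 1 (shut). A call has 1 to 10 rows; each row is the pose to reach, as a shift and turn from the pose commanded when the call began, along the tool's axes at that moment; what a row does not reach only later rows make up. A row lasts 1/10 s, in which the tool goes at most 50 mm and 8.59 degrees, less where a joint would pass 70% of its speed; a pose out of reach is approached as far as the arm can. A call with a gripper value outside its range is refused whole. The fingers move at their own pace and stop on an object; FORCE is the grip in N (left out, the last holds). Time passes only in rows, so rows that repeat a pose let the fingers close. It gives the time, the measured TCP pose, the force and the opening at its end, in the units of the state.
- sensors.sense(): the state, without advancing time (a new reading comes with each control period).
- camera(name): name is "side" or "top" or "wrist"; returns a dict with "frame" (400x640x3 uint8, red, green, blue), "camera_matrix" (3x3 intrinsics, pixels), "rvec" (rotation vector, rad) and "tvec" (3), from world to camera coordinates, as OpenCV has them; the wrist camera has in their place "mount" (4x4, takes a point from camera to tool coordinates, whose origin is the TCP and whose axes are the flange's). Camera axes: x right, y down, z forward; pixel columns grow to the right and rows downward; lengths in m; the calibration is good to about 2 mm. A picture is of the moment at which its call begins: read the wrist's pose just before it. There is no depth.
- finish_job(): hands the job in, once; it reports no verdict.
Trained networks look in a picture, given as the dict that the camera call returned (one of the last four; its "shot" number tells which), for a name from the list of things; names that differ only in an ending like _2 or _b are one class to them, and where a whole thing is asked for, a point or a joint stands for the part that bears it (a point fixed in the world has none). Each returns a list of dicts, best first, with "conf" (0 to 1); they miss things now and then, are a little off and sometimes report something else, mostly with a low value. They report only what shows in the picture. A call takes as long as a camera call.
- spotter.recognise(picture, target): "position" ([column, row] in pixels, amid what is visible of it).
- spotter.masks_of(picture, target): "mask" (400x640 bool, what is visible of it) and "position" ([column, row] in pixels, amid what is visible of it).
The state is a dict: "time": time; "q": joint angles; "qvel": joint speeds; "joint_efforts": joint torques, N m; "tool_pos": TCP position; "tcp_rot": TCP orientation; "force": force on the tool from outside, world axes, zero at the start; "wrist_torque": the same for the moment, N m; "width": opening from 0.0 (shut) to 1.0 (fully open).
Only numpy, scipy, OpenCV 4.12 (cv2) and the standard library are available. Lean on these libraries where they do the work, as an engineer would, in place of code of your own. Each camera call takes 0.05 s, during which the arm holds its last target.

## Task

With the fingertips only, push the loose steel spacer straight across the setting plate until it lies flat against the long rail, then slide it along the rail, keeping it against the rail, all the way into the corner pocket until it butts against the end stop. Do not pick up, lift or tip the spacer, leave the brass fitting, the jar and the timer where they stand, and finish clear of everything.

Things in the scene. Friction and masses are not known exactly. Their poses are not given: they have to be found in the camera images.
- setting_plate: Flat pale aluminium plate fixed on the worktop, 155 (x) x 340 (y) x 10 mm thick. Origin on the worktop, 10 mm under its top; it spans its own x -85 to +70 mm, y -170 to +170 mm. The spacer starts on its -y half, the corner pocket is in its +y half.
- rail_mid (a point): Middle of the foot of the grey steel rail's flat face, on the plate's top; same axes as the plate. The face lies in x = 0 and looks to -x; the rail runs along y, y -165 to +165 mm, is 15 mm thick (toward +x) and 16 mm high above the plate.
- corner_stop: Fixed grey steel corner pocket on the rail, same axes as the plate; its place along the rail varies. Origin at the pocket's inner corner: on the plate's top, the rail's face (x = 0) and the end stop's face (y = 0). Stop: x -55 to 0, y 0 to 18 mm. Cheek opposite the rail: x -54 to -39, y -30 to 4 mm. Both 16 mm high; a clamp over the rail (x -7 to +15, y 0 to 18) reaches 26 mm.
- pocket_mouth (a point): Middle of the pocket's open mouth (toward the plate's -y), on the plate's top, 42 mm before the end stop, 19.5 mm from the rail. The clear width between rail and cheek is 39 mm inside; a slanted lip 16 mm high on the cheek widens it to about 49 mm at the mouth. The pocket is open on top.
- pocket_home (a point): Where the spacer's centre is when home: 18 mm from the rail, 25 mm from the end stop, 7 mm above the plate's top. About 10 mm of the spacer then still stands out of the mouth toward -y.
- spacer_center (a point): Centre (half-way up) of the loose dark steel spacer: a flat block 36 (its x) x 50 (its y) x 14 mm high, about 0.16 kg, two dark round marks on top. It starts on the plate with its long side along the rail but turned up to 0.35 rad, its centre 56 to 85 mm from the rail. It slides freely.
- fitting: Brass tube fitting, about 21 mm across and 36 mm tall, standing loose on the plate's -x edge in its +y half. Origin at the centre of its foot. Leave it alone.
- jar: Reagent jar with black lid, 46 mm across and 78 mm tall, loose on the worktop beside one end of the plate. Origin at the centre of its foot. Leave it alone.
- timer: Flat bench timer, 72 x 62 x 19 mm, loose on the worktop beside one end of the plate. Origin at the centre of its underside. Leave it alone.

How it is judged:
By the outcome, as a careful person would: the job done as asked, in the order asked, and still so for the second after the job is handed in, with the robot touching nothing.
It also fails if it takes over 45 s, if anything falls off the work surface, if the arm or the gripper's body presses on something with over 40 N, if the wrist force passes 120 N, or if a joint passes its speed limit or range.

## Working session

There is one attempt and no reset: what is moved stays moved. The work goes in short steps, Python scripts to look and compute and a shell command to move; the robot and the scene stay as the last step left them, time stands still between calls to the robot, and variables do not carry over. Pictures are saved under pics/ and viewed, and the job is handed in when it is done.

```bash
ls; mkdir -p pics; python3 - <<'E'
from plant import sensors, camera, spotter, r
import cv2,numpy as np,pickle
s=sensors.sense();print(s, r.tip_reach)
for n in ("top","side"):
    c=camera(n);pickle.dump(c,open(f"{n}0.pkl","wb"))
    cv2.imwrite(f"pics/{n}0.png",c["frame"][:,:,::-1])
    print(n,c["camera_matrix"].tolist(),c["rvec"],c["tvec"])
    for t in ["setting_plate","rail_mid","corner_stop","pocket_mouth","pocket_home","spacer_center","fitting","jar","timer"]:
        try: print(t,[(np.round(d["position"],1).tolist(),round(d["conf"],2)) for d in spotter.recognise(c,t)][:3])
        except Exception as e: print(t,e)
print(sensors.sense()["time"])
E
```

```text
pics
{'time': 0.0, 'q': array([ 1.13591309e+00,  8.79218340e-02,  1.37221454e+00, -3.55150416e-06,
        1.68357167e+00, -1.03104586e-01]), 'qvel': array([-0.00058283,  0.00139272, -0.00036415,  0.00159362, -0.00055388,
        0.00073884]), 'joint_efforts': array([ 3.46199176e-04, -3.40173268e+01, -3.02431154e+01,  7.18262815e-02,
        3.28353408e-02, -1.90000405e-04]), 'tool_pos': array([0.17895217, 0.51956245, 0.22634238]), 'tcp_rot': array([-2.79393448e-04,  1.65129614e-01,  9.86271307e-01, -1.02012757e-03]), 'force': array([ 0.37076234,  0.4901728 , -0.40813634]), 'wrist_torque': array([ 0.0302956 ,  0.02406111, -0.06341012]), 'width': 0.9993666404798867} 0.022
top [[471.8971654973821, 0.0, 325.09740206978006], [0.0, 471.8971654973821, 207.51386223001947], [0.0, 0.0, 1.0]] [ 2.12374294 -2.16786361  0.17308072] [-0.01235043  0.5032509   1.05368607]
setting_plate [([313.8, 220.7], 0.93)]
rail_mid [([314.0, 220.1], 0.94)]
corner_stop [([262.1, 203.3], 0.16)]
pocket_mouth [([262.8, 206.1], 0.65)]
pocket_home [([261.7, 200.6], 0.75)]
spacer_center [([345.1, 227.7], 0.79), ([206.4, 191.8], 0.17)]
fitting [([271.6, 234.9], 0.49)]
jar [([204.9, 193.0], 0.82), ([313.2, 220.0], 0.2)]
timer [([420.6, 239.2], 0.58)]
side [[456.4123714770367, 0.0, 317.69248157069575], [0.0, 456.4123714770367, 200.8352564544651], [0.0, 0.0, 1.0]] [ 0.0606182  -2.66566199  1.56368375] [0.524995   0.05922372 0.90767684]
setting_plate [([343.5, 234.6], 0.97)]
rail_mid [([338.6, 231.9], 0.69), ([296.2, 296.4], 0.41)]
corner_stop [([313.5, 254.2], 0.82)]
pocket_mouth [([316.1, 253.0], 0.6)]
pocket_home [([315.1, 253.9], 0.92)]
spacer_center [([348.3, 205.4], 0.51), ([362.2, 244.4], 0.31)]
fitting [([363.1, 244.3], 0.55)]
jar [([297.2, 297.6], 0.86), ([339.6, 233.7], 0.46)]
timer [([361.7, 172.7], 0.6)]
1.0
```

```bash
python3 - <<'E'
import cv2,pickle
for n,(x0,x1,y0,y1) in {"top":(180,460,150,290),"side":(220,460,130,330)}.items():
    c=pickle.load(open(n+"0.pkl","rb"));f=c["frame"][y0:y1,x0:x1,::-1]
    s=780//(x1-x0) if n=="top" else 3
    cv2.imwrite(f"pics/{n}0z.png",cv2.resize(f,None,fx=min(s,3) if n=="side" else 2.8,fy=min(s,3)if n=="side" else 2.8,interpolation=cv2.INTER_CUBIC))
E
```

```text
(no output)
```

View pics/top0.png

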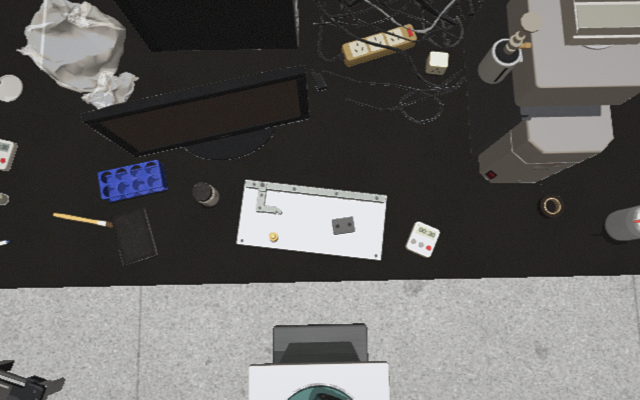

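View pics/top0z.png

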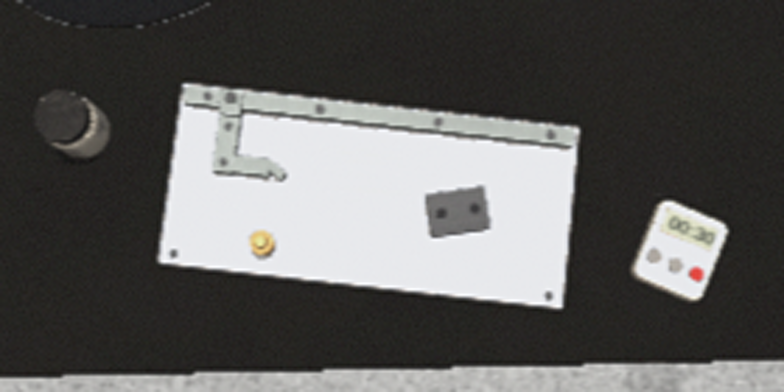

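View pics/side0z.png

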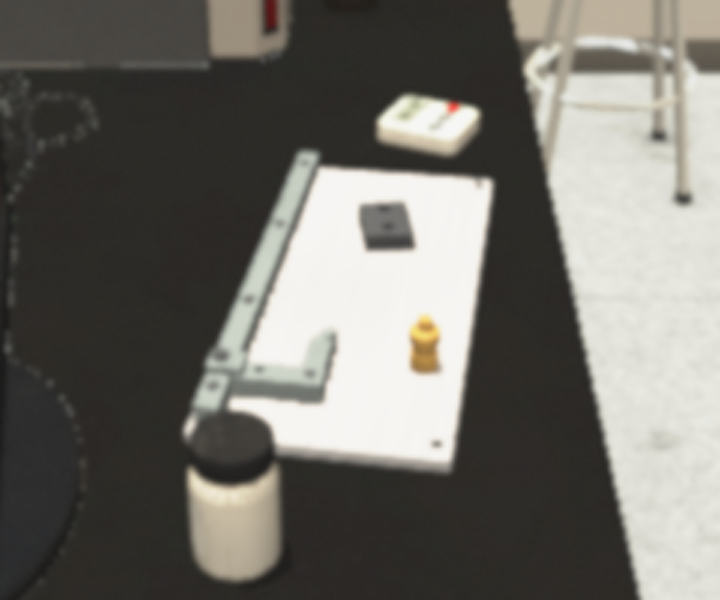

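```bash
cat > h.py <<'E'
import numpy as np,cv2
from scipy.spatial.transform import Rotation as R
def cam(c,s=None):
    K=np.array(c["camera_matrix"])
    if "mount" in c:
        q=s["tcp_rot"];Rt=R.from_quat([q[1],q[2],q[3],q[0]]).as_matrix()
        M=np.array(c["mount"]);T=np.eye(4);T[:3,:3]=Rt;T[:3,3]=s["tool_pos"];W=T@M
        Rc=W[:3,:3].T;return K,Rc,-Rc@W[:3,3]
    return K,cv2.Rodrigues(np.array(c["rvec"]))[0],np.array(c["tvec"]).ravel()
def ray(C,uv,z):
    K,Rc,t=C;d=Rc.T@np.linalg.inv(K)@np.array([uv[0],uv[1],1.]);o=-Rc.T@t
    return o+d*(z-o[2])/d[2]
def proj(C,P):
    K,Rc,t=C;p=K@(Rc@np.asarray(P).T+t[:,None]);return (p[:2]/p[2]).T
E
python3 - <<'E'
import pickle;from h import *
T=cam(pickle.load(open("top0.pkl","rb")));S=cam(pickle.load(open("side0.pkl","rb")))
tz=lambda u,v:(180+u/2.8,150+v/2.8); sz=lambda u,v:(220+u/3,130+v/3)
print("cam pos",-T[1].T@T[2],-S[1].T@S[2])
for n,p,z in [("BL",(160,264),.01),("BR",(562,306),.01),("TRrailtop",(579,128),.01),("TL",(182,84),.01),("railface L top",(183,103),.026),("railface R top",(572,147),.026),
 ("spTL",(425,194),.024),("spTR",(485,186),.024),("spBR",(490,229),.024),("spBL",(430,237),.024),("fit",(261,243),.03),("stopcorner out",(214,171),.026),("jarlid",(65,118),.078),("timer",(680,250),.019),("mark1",(441,213),.024),("mark2",(474,209),.024),("lip end",(285,175),.026),("stop inner",(240,120),.026),("cheek in",(238,155),.026)]:
    print(n,np.round(ray(T,tz(*p),z)*1000,1))
print("side")
for n,p,z in [("BL",(450,468),.01),("BR",(494,180),.01),("TR",(318,168),.01),("spFL",(366,237),.024),("spFR",(413,235),.024),("spBL",(361,204),.024),("spBR",(407,203),.024),("m1",(388,226),.024),("m2",(385,209),.024),("fitfoot",(424,370),.01),("railfacetop far",(320,152),.026),("stop lower right",(322,390),.026)]:
    print(n,np.round(ray(S,sz(*p),z)*1000,1))
E
```

```text
cam pos [ 0.33699618 -0.01182512  1.11801702] [0.46685763 0.79283965 0.50641256]
BL [424.2 185.   10. ]
BR [ 382.2 -150.4   10. ]
TRrailtop [ 532.8 -170.8   10. ]
TL [577.8 167.4  10. ]
railface L top [557.9 163.9  26. ]
railface R top [ 513.9 -162.    26. ]
spTL [477.  -37.9  24. ]
spTR [482.7 -88.2  24. ]
spBR [446.6 -91.2  24. ]
spBL [440.9 -41.2  24. ]
fit [438.2  98.4  30. ]
stopcorner out [499.6 137.8  26. ]
jarlid [537.1 249.6  78. ]
timer [ 426.3 -249.6   19. ]
mark1 [460.8 -50.8  24. ]
mark2 [463.6 -78.4  24. ]
lip end [495.1  78.6  26. ]
stop inner [542.5 116.   26. ]
cheek in [512.7 117.7  26. ]
side
BL [426.9 194.6  10. ]
BR [ 379.4 -148.5   10. ]
TR [ 516.  -166.8   10. ]
spFL [476.5 -35.3  24. ]
spFR [443.7 -38.7  24. ]
spBL [480.8 -83.1  24. ]
spBR [447.3 -85.1  24. ]
m1 [461.2 -51.1  24. ]
m2 [463.3 -75.8  24. ]
fitfoot [439.1 102.3  10. ]
railfacetop far [ 514.1 -163.1   26. ]
stop lower right [499.8 146.   26. ]
```

```bash
cat >> h.py <<'E'
def plan(s,target,yaw=None):
    """shift in tool cm, turn about tool z deg; yaw = world angle of tool y (deg)"""
    q=s["tcp_rot"];Rt=R.from_quat([q[1],q[2],q[3],q[0]]).as_matrix()
    d=Rt.T@(np.array(target)-s["tool_pos"])*100
    y=np.degrees(np.arctan2(Rt[1,1],Rt[0,1]));return d,y,(None if yaw is None else -(yaw-y)),Rt
E
python3 - <<'E'
from plant import sensors,camera
from h import *
s=sensors.sense();c=camera("wrist");print(np.round(c["mount"],4).tolist(),c["camera_matrix"])
cv2.imwrite("pics/w0.png",c["frame"][:,:,::-1])
print(plan(s,(0.40,0.0,0.226),82.6)[:3])
E
```

```text
[[0.0012, -0.9598, -0.2807, 0.0825], [1.0, 0.0008, 0.0015, -0.0008], [-0.0013, -0.2807, 0.9598, -0.1583], [0.0, 0.0, 0.0, 1.0]] [[357.77249932   0.         322.37003685]
 [  0.         357.77249932 194.68942332]
 [  0.           0.           1.        ]]
(array([-37.8173854 , -41.9726349 ,   0.14625027]), np.float64(70.990188886052), np.float64(-11.609811113947998))
```

View pics/w0.png

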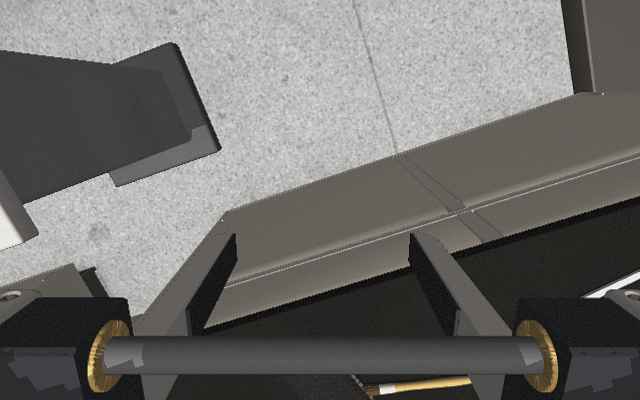

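```bash
python3 - <<'E'
from plant import sensors
from h import *
s=sensors.sense()
print(plan(s,(0.49,-0.03,0.20),82.6)[:3])
E
```

```text
(array([-47.30412257, -41.87736141,   2.74755787]), np.float64(70.98941996831248), np.float64(-11.610580031687519))
```

```bash
python3 -m crank '[[0,0,-11.6,-47.3,-41.9,0,0],[0,0,-11.6,-47.3,-41.9,0,0],[0,0,-11.6,-47.3,-41.9,0,0],[0,0,-11.6,-47.3,-41.9,0,0],[0,0,-11.6,-47.3,-41.9,0,0],[0,0,-11.6,-47.3,-41.9,0,0],[0,0,-11.6,-47.3,-41.9,2.7,0],[0,0,-11.6,-47.3,-41.9,2.7,0],[0,0,-11.6,-47.3,-41.9,2.7,0],[0,0,-11.6,-47.3,-41.9,2.7,0]]'
python3 - <<'E'
from plant import sensors
from h import *
s=sensors.sense();print(s["q"],s["tool_pos"])
print(plan(s,(0.49,-0.03,0.20),82.6)[:3])
E
```

```text
time: 2.05
tool_pos: [0.4245, 0.0849, 0.2116]
tcp_rot: [0.001, 0.065, 0.998, 0.0]
force: [0.0, 0.5, 0.4]
width: 0.998
[ 6.60457671e-02 -1.75218495e-01  1.65423421e+00  3.55827758e-04
  1.66111439e+00 -1.37520556e+00] [0.42445645 0.08491477 0.21162191]
(array([ -7.98200593, -10.54947032,   1.16642881]), np.float64(82.57949695568864), np.float64(-0.0205030443113543))
```

```bash
python3 -m crank '[[0,0,0,-8,-10.5,1.2,0],[0,0,0,-8,-10.5,1.2,0],[0,0,0,-8,-10.5,1.2,0],[0,0,0,-8,-10.5,1.2,0],[0,0,0,-8,-10.5,1.2,0]]'
python3 - <<'E'
from plant import sensors,camera,spotter
from h import *
import pickle
s=sensors.sense();c=camera("wrist")
pickle.dump((s,c),open("w1.pkl","wb"))
cv2.imwrite("pics/w1.png",c["frame"][:,:,::-1]);print(s["q"],s["tool_pos"],s["time"])
for t in ["spacer_center","pocket_home","pocket_mouth","rail_mid"]:
    C=cam(c,s)
    for d in spotter.recognise(c,t)[:2]: print(t,np.round(d["position"],1),round(d["conf"],2),np.round(ray(C,d["position"],.017 if t in("spacer_center","pocket_home") else .01)*1000,1))
E
```

```text
time: 2.55
tool_pos: [0.4895, -0.0279, 0.199]
tcp_rot: [-0.001, 0.065, 0.998, 0.0]
force: [-0.5, -0.1, 0.8]
width: 0.999
[-1.73102516e-01 -3.81821083e-02  1.55505178e+00  6.53191705e-04
  1.62587912e+00 -1.61295070e+00] [ 0.48948947 -0.02791214  0.19902391] 2.55
spacer_center [280.1 157.2] 0.58 [463.6 -65.5  17. ]
pocket_home [479.2 188.8] 0.8 [520.2 124.2  17. ]
pocket_home [457.4 109.9] 0.66 [441.1 104.7  17. ]
pocket_mouth [480.6 186.1] 0.62 [519.9 128.5  10. ]
rail_mid [355.9 153.2] 0.69 [470.4   7.7  10. ]
```

View pics/w1.png

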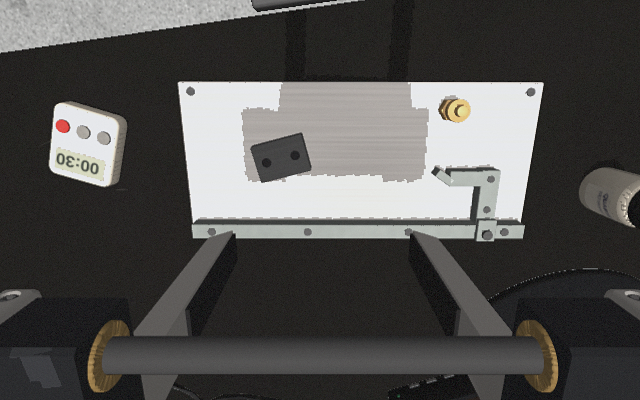

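```bash
python3 - <<'E'
import pickle,cv2
s,c=pickle.load(open("w1.pkl","rb"));f=c["frame"][:,:,::-1]
for n,(x0,y0,w,h,k) in {"a":(180,125,150,115,5),"b":(425,150,115,95,6)}.items():
    cv2.imwrite(f"pics/w1{n}.png",cv2.resize(f[y0:y0+h,x0:x0+w],None,fx=k,fy=k,interpolation=cv2.INTER_CUBIC))
E
```

```text
(no output)
```

View pics/w1a.png

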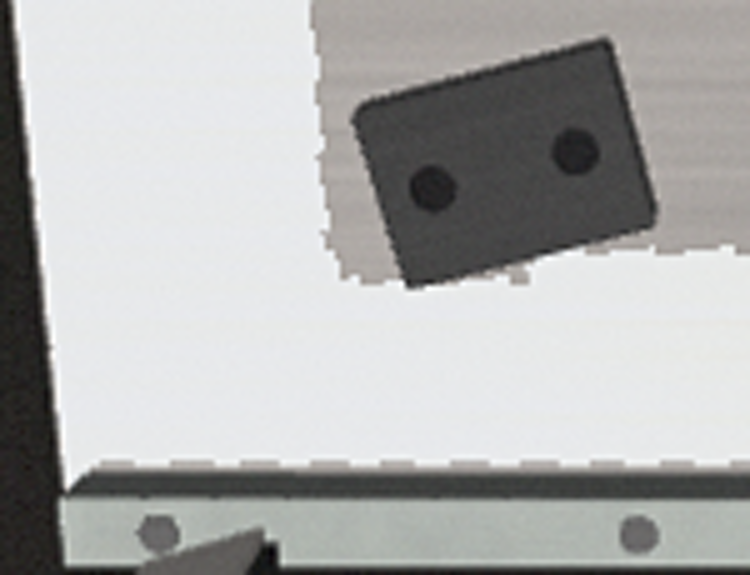

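View pics/w1b.png

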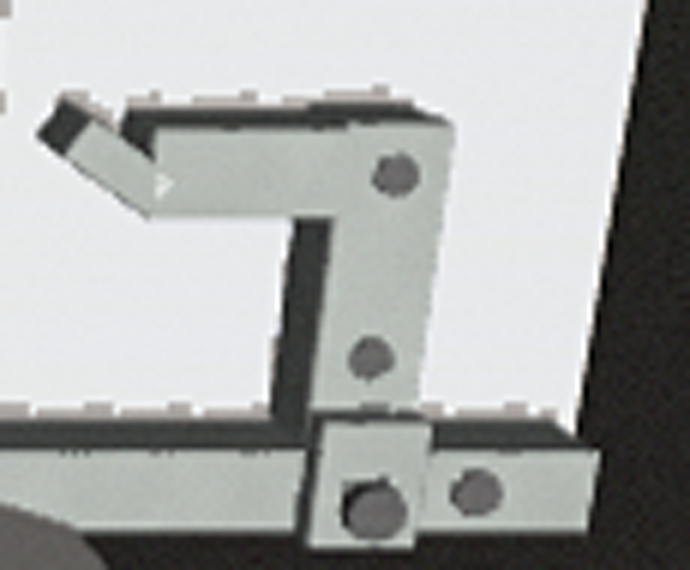

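```bash
cat > m1.py <<'E'
import pickle;from h import *
s,c=pickle.load(open("w1.pkl","rb"));C=cam(c,s)
A=lambda u,v:(180+(u+.5)/5-.5,125+(v+.5)/5-.5);B=lambda u,v:(425+(u+.5)/6-.5,150+(v+.5)/6-.5)
P={}
for n,p,z in [("railtopL",A(100,497),.026),("railtopM",A(700,498),.026),("railtopR",B(570,450),.026),("railtopR2",B(20,450),.026),("footL",A(100,470),.01),("footR",B(200,420),.01),
("sp1",A(352,105),.024),("sp2",A(607,36),.024),("sp3",A(658,226),.024),("sp4",A(406,288),.024),("m1",A(432,188),.024),("m2",A(576,151),.024),
("stoptop1",B(312,408),.026),("stoptop2",B(330,218),.026),("stopfoot1",B(273,415),.01),("stopfoot2",B(294,222),.01),("cheekTop1",B(150,217),.026),("cheekTop2",B(295,217),.026),("lip",B(40,135),.026)]:
    P[n]=ray(C,p,z)*1000;print(n,np.round(P[n],1))
a,b=P["railtopL"][:2],P["railtopR"][:2];u=(b-a)/np.linalg.norm(b-a);n=np.array([u[1],-u[0]])
print("rail yaw",np.degrees(np.arctan2(u[1],u[0])),len(u),np.linalg.norm(b-a))
o=a
for k,p in P.items():print(k,"along",round((p[:2]-o)@u,1),"dist from rail",round((o-p[:2])@n,1))
E
python3 m1.py
```

```text
railtopL [ 517.6 -153.9   26. ]
railtopM [533.3 -36.4  26. ]
railtopR [559.4 159.8  26. ]
railtopR2 [547.6  69.8  26. ]
footL [ 517.1 -159.1   10. ]
footR [552.9 105.   10. ]
sp1 [448.  -90.6  24. ]
sp2 [441.5 -41.6  24. ]
sp3 [478.2 -37.2  24. ]
sp4 [484.  -86.9  24. ]
m1 [465.4 -78.5  24. ]
m2 [462.  -50.5  24. ]
stoptop1 [546.5 117.7  26. ]
stoptop2 [514.4 120.8  26. ]
stopfoot1 [553.6 117.5  10. ]
stopfoot2 [519.4 121.5  10. ]
cheekTop1 [510.5  92.3  26. ]
cheekTop2 [513.5 115.3  26. ]
lip [494.8  75.5  26. ]
rail yaw 82.41253068754085 2 316.50955895761024
railtopL along 0.0 dist from rail 0.0
railtopM along 118.5 dist from rail 0.0
railtopR along 316.5 dist from rail -0.0
railtopR2 along 225.7 dist from rail -0.2
footL along -5.3 dist from rail -0.2
footR along 261.3 dist from rail -0.7
sp1 along 53.5 dist from rail 77.4
sp2 along 101.3 dist from rail 90.3
sp3 along 110.5 dist from rail 54.5
sp4 along 62.0 dist from rail 42.2
m1 along 67.8 dist from rail 61.7
m2 along 95.2 dist from rail 68.8
stoptop1 along 273.0 dist from rail 7.3
stoptop2 along 271.9 dist from rail 39.5
stopfoot1 along 273.8 dist from rail 0.2
stopfoot2 along 273.3 dist from rail 34.6
cheekTop1 along 243.1 dist from rail 39.6
cheekTop2 along 266.3 dist from rail 39.6
lip along 224.3 dist from rail 53.0
```

```bash
cat >> h.py <<'E'
A0=np.array([517.6,-153.9])/1000;YAW=82.41
U=np.array([np.cos(np.radians(YAW)),np.sin(np.radians(YAW))]);N=np.array([U[1],-U[0]])
def W(al,di,z): 
    p=A0+al/1000*U-di/1000*N;return [p[0],p[1],z/1000]
def AD(p): p=np.asarray(p)[:2]-A0;return np.round([p@U*1000,-p@N*1000],1)
def rep(s,al,di,z):
    d,y,t,_=plan(s,W(al,di,z),YAW);print("now al,di",AD(s["tool_pos"]),"z",round(s["tool_pos"][2]*1000,1),"yaw",round(y,2),"| shift cm",np.round(d,2),"turn z",round(t,2),"width",s["width"],"F",np.round(s["force"],1),"t",s["time"])
E
python3 -c "
from h import *;from plant import sensors
rep(sensors.sense(),82,108,70)"
```

```text
now al,di [122.6  44.9] z 199.8 yaw 82.7 | shift cm [ 6.34 -4.03 12.98] turn z 0.29 width 0.9978797801559488 F [-0.5 -0.6  0.2] t 2.8
```

```bash
python3 -m crank '[[0,0,0.3,6.3,-4.0,4,0.79],[0,0,0.3,6.3,-4.0,8,0.79],[0,0,0.3,6.3,-4.0,13,0.79],[0,0,0.3,6.3,-4.0,13,0.79],[0,0,0.3,6.3,-4.0,13,0.79],[0,0,0.3,6.3,-4.0,13,0.79],[0,0,0.3,6.3,-4.0,13,0.79]]' 20
python3 -c "
from h import *;from plant import sensors,camera
s=sensors.sense();rep(s,82,108,35);print(plan(s,W(82,108,35))[3])
c=camera('wrist');cv2.imwrite('pics/w2.png',c['frame'][:,:,::-1])"
```

```text
time: 3.5
tool_pos: [0.4246, -0.0594, 0.0723]
tcp_rot: [0.003, 0.067, 0.998, -0.001]
force: [-0.6, 0.1, -0.3]
width: 0.442
now al,di [ 81.4 104.7] z 72.3 yaw 82.34 | shift cm [0.35 0.06 3.73] turn z -0.07 width 0.4422076178786471 F [-0.6  0.1 -0.3] t 3.5
[[-9.91060968e-01  1.33297773e-01  5.46454126e-03]
 [ 1.33292206e-01  9.91075832e-01 -1.37221660e-03]
 [-5.59868820e-03 -6.31569551e-04 -9.99984128e-01]]
```

View pics/w2.png

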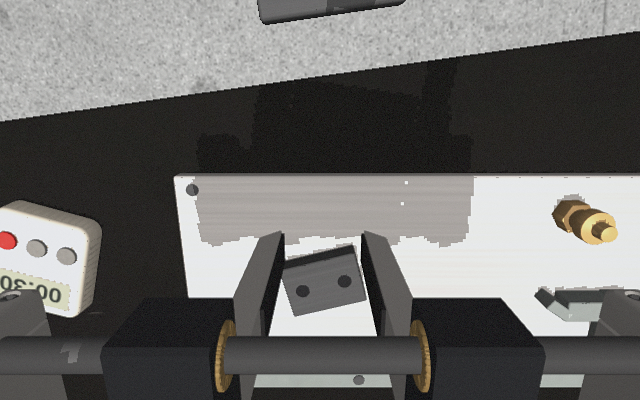

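```bash
python3 -m crank '[[0,0,0,0.4,0,0,0.79],[0,0,0,0.4,0,0,0.79],[0,0,0,0.4,0,0,0.79],[0,0,0,0.4,0,0,0.79],[0,0,0,0.4,0,1.5,0.79],[0,0,0,0.4,0,3.7,0.79],[0,0,0,0.4,0,3.7,0.79],[0,0,0,0.4,0,3.7,0.79]]'
python3 -c "
from h import *;from plant import sensors,camera
s=sensors.sense();rep(s,82,44,35)
c=camera('wrist');cv2.imwrite('pics/w3.png',c['frame'][:,:,::-1])"
```

```text
time: 4.35
tool_pos: [0.418, -0.0586, 0.0323]
tcp_rot: [-0.0, 0.067, 0.998, 0.0]
force: [0.3, -0.2, -0.2]
width: 0.209
now al,di [ 81.3 111.3] z 32.3 yaw 82.28 | shift cm [-6.73  0.09 -0.27] turn z -0.13 width 0.20878040406626225 F [ 0.3 -0.2 -0.2] t 4.35
```

View pics/w3.png

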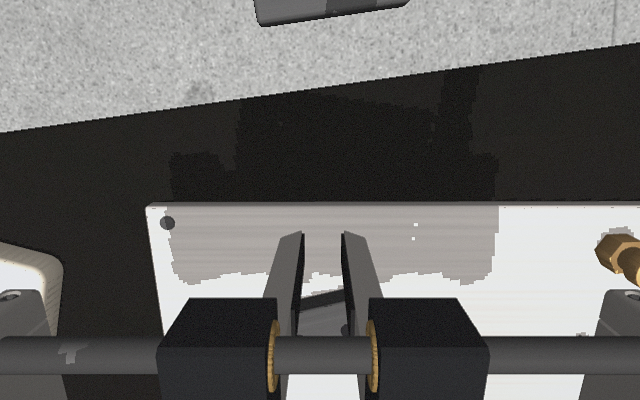

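```bash
python3 -m crank '[[0,0,0,0,0,-0.3,0.79],[0,0,0,0,0,-0.3,0.79],[0,0,0,0,0,-0.3,0.79]]'
python3 -c "
from h import *;from plant import sensors,camera
s=sensors.sense();rep(s,82,44,35)"; python3 -m crank '[[0,0,0,0,0,0,0.79]]'; python3 -c "
from h import *;from plant import sensors,camera
s=sensors.sense();rep(s,82,44,35)"
```

```text
time: 4.7
tool_pos: [0.418, -0.0586, 0.0355]
tcp_rot: [0.0, 0.067, 0.998, 0.0]
force: [0.3, -0.1, -0.3]
width: 0.209
now al,di [ 81.3 111.3] z 35.5 yaw 82.29 | shift cm [-6.73  0.08  0.05] turn z -0.12 width 0.20914278376477713 F [ 0.3 -0.1 -0.3] t 4.7
time: 4.8
tool_pos: [0.4179, -0.0586, 0.0354]
tcp_rot: [-0.0, 0.067, 0.998, 0.0]
force: [1.1, -0.3, 0.8]
width: 0.208
now al,di [ 81.4 111.4] z 35.4 yaw 82.29 | shift cm [-6.74  0.08  0.03] turn z -0.12 width 0.20797668960323704 F [ 1.1 -0.3  0.8] t 4.8
```

```bash
python3 -m crank '[[0,0,-0.1,-0.6,0.05,0,0.79],[0,0,-0.1,-1.2,0.05,0,0.79],[0,0,-0.1,-1.7,0.05,0,0.79],[0,0,-0.1,-2.2,0.05,0,0.79],[0,0,-0.1,-2.7,0.05,0,0.79],[0,0,-0.1,-3.2,0.05,0,0.79],[0,0,-0.1,-3.7,0.05,0,0.79],[0,0,-0.1,-4.2,0.05,0,0.79],[0,0,-0.1,-4.7,0.05,0,0.79],[0,0,-0.1,-5.2,0.05,0,0.79]]'
python3 -c "
from h import *;from plant import sensors,camera
s=sensors.sense();rep(s,82,44,35)
import pickle
c=camera('wrist');cv2.imwrite('pics/w4.png',c['frame'][:,:,::-1])
c=camera('side');cv2.imwrite('pics/s4.png',cv2.resize(c['frame'][130:330,220:460,::-1],None,fx=3,fy=3))"
```

```text
time: 5.8
tool_pos: [0.47, -0.0652, 0.0353]
tcp_rot: [-0.0, 0.066, 0.998, 0.0]
force: [0.0, 0.4, -0.2]
width: 0.21
now al,di [81.7 58.9] z 35.3 yaw 82.39 | shift cm [-1.49  0.03  0.03] turn z -0.02 width 0.20963476213490242 F [ 0.   0.4 -0.2] t 5.8
```

View pics/w4.png

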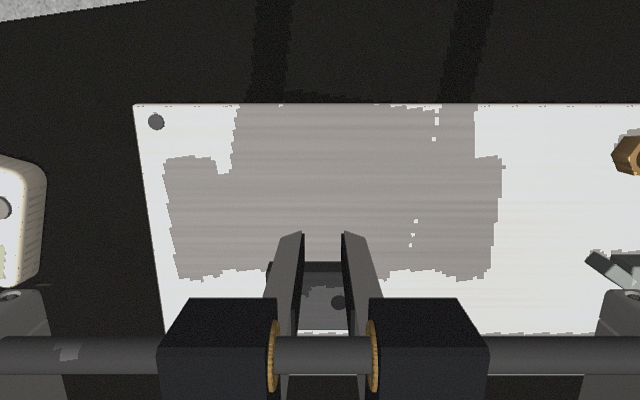

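View pics/s4.png

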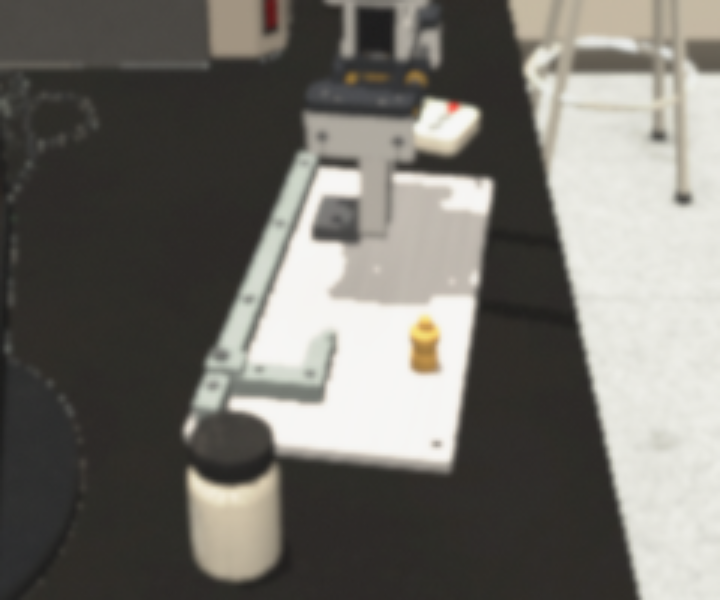

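```bash
python3 -m crank '[[0,0,0,-0.4,0,0,0.79],[0,0,0,-0.8,0,0,0.79],[0,0,0,-1.1,0,0,0.79],[0,0,0,-1.3,0,0,0.79],[0,0,0,-1.4,0,0,0.79],[0,0,0,-1.5,0,0,0.79],[0,0,0,-1.5,0,0,0.79]]'
python3 -c "
from h import *;from plant import sensors,camera
s=sensors.sense();rep(s,82,44,35)
import pickle
c=camera('wrist');pickle.dump((s,c),open('w5.pkl','wb'));cv2.imwrite('pics/w5.png',cv2.resize(c['frame'][220:400,200:450,::-1],None,fx=3,fy=3))"
```

```text
time: 6.6
tool_pos: [0.4837, -0.067, 0.0354]
tcp_rot: [-0.001, 0.066, 0.998, 0.0]
force: [-4.3, 0.5, 3.5]
width: 0.209
now al,di [81.7 45.1] z 35.4 yaw 82.39 | shift cm [-0.11  0.03  0.04] turn z -0.02 width 0.2094807364549886 F [-4.3  0.5  3.5] t 6.6
```

View pics/w5.png

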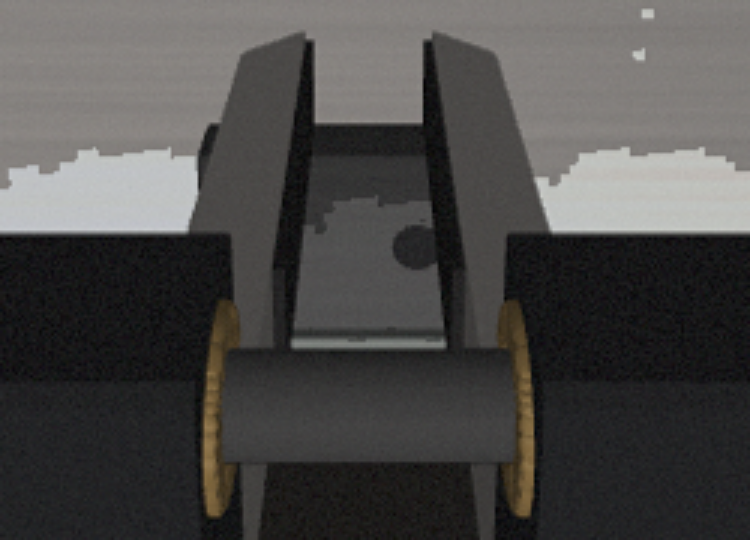

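```bash
python3 -m crank '[[0,0,0,-0.1,0,0,0.79],[0,0,0,-0.2,0,0,0.79],[0,0,0,-0.2,0,0,0.79]]'
python3 -c "
from h import *;from plant import sensors,camera
s=sensors.sense();rep(s,82,60,35)"
```

```text
time: 6.95
tool_pos: [0.4838, -0.067, 0.0352]
tcp_rot: [-0.003, 0.066, 0.998, 0.0]
force: [-9.2, 2.2, 7.9]
width: 0.206
now al,di [81.7 45. ] z 35.2 yaw 82.4 | shift cm [1.5  0.03 0.03] turn z -0.01 width 0.20616206807232837 F [-9.2  2.2  7.9] t 6.95
```

```bash
python3 -m crank '[[0,0,0,1,0,0,0.79],[0,0,0,2.5,0,0,0.79],[0,0,0,4,0,0,1],[0,0,0,4,0,-4,1],[0,0,0,4,0,-9,1],[0,0,0,2.4,-3,-9,1],[0,0,0,2.4,-7,-9,1],[0,0,0,2.4,-7,-9,1],[0,0,0,2.4,-7,-9,1],[0,0,0,2.4,-7,-9,1]]'
python3 -c "
from h import *;from plant import sensors,camera
s=sensors.sense();rep(s,20,18,35)
import pickle
c=camera('wrist');pickle.dump((s,c),open('w6.pkl','wb'));cv2.imwrite('pics/w6.png',c['frame'][:,:,::-1])"
```

```text
time: 7.95
tool_pos: [0.4534, -0.1329, 0.125]
tcp_rot: [0.0, 0.066, 0.998, 0.0]
force: [0.2, 1.3, 0.5]
width: 0.004
now al,di [12.4 66.4] z 125.0 yaw 82.41 | shift cm [-4.83  0.76  9.01] turn z -0.0 width 0.004409430325434391 F [0.2 1.3 0.5] t 7.95
```

View pics/w6.png

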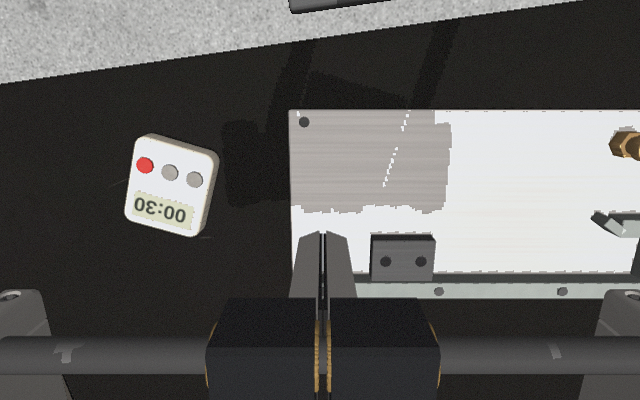

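```bash
python3 - <<'E'
import pickle,cv2
s,c=pickle.load(open("w6.pkl","rb"));f=c["frame"][:,:,::-1]
x0,y0,w,h,k=355,220,100,80,8
cv2.imwrite(f"pics/w6z.png",cv2.resize(f[y0:y0+h,x0:x0+w],None,fx=k,fy=k,interpolation=cv2.INTER_CUBIC)[:600])
E
```

```text
(no output)
```

View pics/w6z.png

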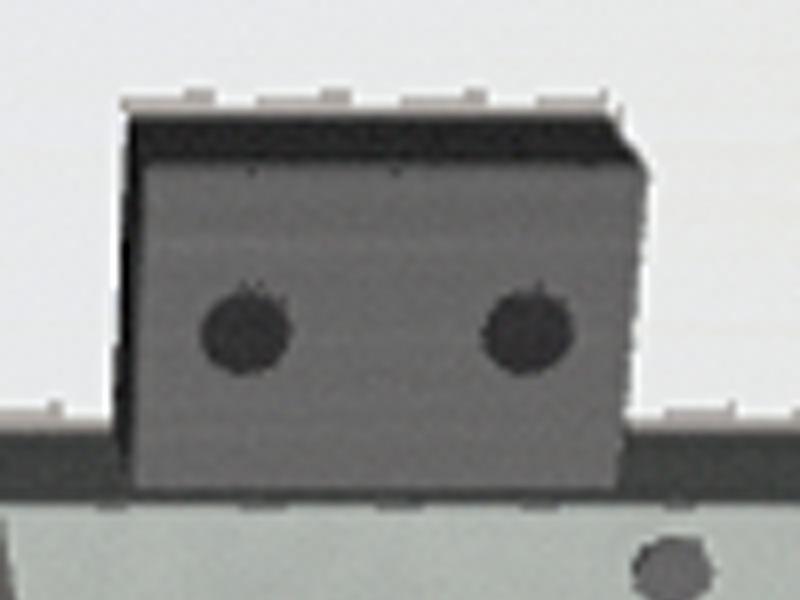

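```bash
python3 - <<'E'
import pickle;from h import *
s,c=pickle.load(open("w6.pkl","rb"));C=cam(c,s)
Z=lambda u,v:(355+(u+.5)/8-.5,220+(v+.5)/8-.5)
for n,p,z in [("tl",(145,163),.024),("tr",(645,168),.024),("bl",(135,490),.024),("br",(620,488),.024),("m1",(246,332),.024),("m2",(527,332),.024),("railL",(20,502),.026),("railR",(780,504),.026)]:
    print(n,AD(ray(C,Z(*p),z)))
from plant import sensors
rep(sensors.sense(),30,18,35)
E
```

```text
tl [51.7 36.1]
tr [100.8  35.6]
bl [52.2  0.2]
br [101.5   0.4]
m1 [62.5 17.9]
m2 [90.6 17.9]
railL [40.3 -0.1]
railR [117.1  -0.3]
now al,di [12.6 66.4] z 125.1 yaw 82.44 | shift cm [-4.84  1.73  9.01] turn z 0.03 width 0.0070760734482081394 F [0.2 0.2 1. ] t 8.0
```

```bash
python3 -m crank '[[0,0,0,-4.6,1.5,0,1],[0,0,0,-4.6,1.5,0,1],[0,0,0,-4.6,1.5,4,1],[0,0,0,-4.6,1.5,7,1],[0,0,0,-4.6,1.5,9,1],[0,0,0,-4.6,1.5,9,1],[0,0,0,-4.6,1.5,9,1],[0,0,0,-4.6,1.5,9,1]]'
python3 -c "
from h import *;from plant import sensors,camera
s=sensors.sense();rep(s,211,18.5,35)
c=camera('wrist');cv2.imwrite('pics/w7.png',c['frame'][:,:,::-1])"
```

```text
time: 8.8
tool_pos: [0.5011, -0.1243, 0.0358]
tcp_rot: [0.0, 0.066, 0.998, -0.0]
force: [0.8, 0.1, -0.3]
width: 0.006
now al,di [27.2 20.3] z 35.8 yaw 82.45 | shift cm [-0.19 18.38  0.08] turn z 0.04 width 0.005629036801066496 F [ 0.8  0.1 -0.3] t 8.8
```

View pics/w7.png

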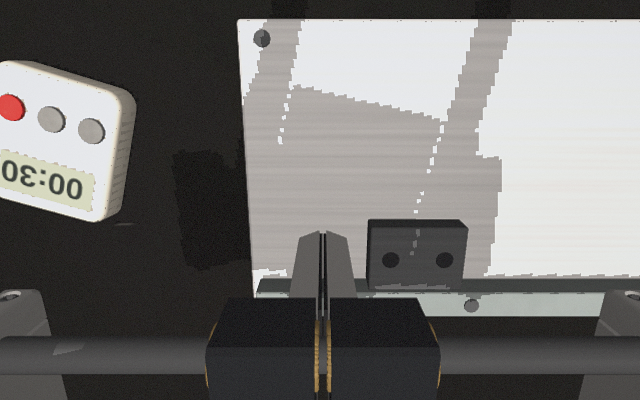

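```bash
python3 -m crank '[[0,0,0,0,0.5,0,1],[0,0,0,0,0.9,0,1],[0,0,0,0,1.2,0,1],[0,0,0,0,1.5,0,1],[0,0,0,-0.01,1.9,0,1],[0,0,0,-0.02,2.4,0,1],[0,0,0,-0.03,2.9,0,1],[0,0,0,-0.04,3.4,0,1],[0,0,0,-0.05,3.9,0,1],[0,0,0,-0.06,4.4,0,1]]'
python3 -c "
from h import *;from plant import sensors,camera
s=sensors.sense();rep(s,211,18.5,35)
c=camera('wrist');cv2.imwrite('pics/w8.png',cv2.resize(c['frame'][200:330,270:530,::-1],None,fx=3,fy=3))"
```

```text
time: 9.85
tool_pos: [0.5072, -0.0809, 0.0353]
tcp_rot: [-0.0, 0.066, 0.998, -0.0]
force: [-2.8, -3.3, 2.0]
width: 0.007
now al,di [71.  19.9] z 35.3 yaw 82.39 | shift cm [-0.14 14.    0.03] turn z -0.02 width 0.006980085299550704 F [-2.8 -3.3  2. ] t 9.85
```

View pics/w8.png

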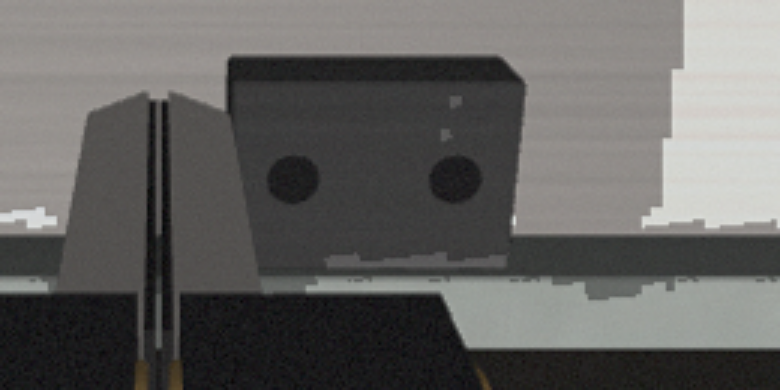

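```bash
python3 -m crank '[[0,0,0,0,0.6,0,1],[0,0,0,0,1.2,0,1],[0,0,0,0,1.8,0,1],[0,0,0,-0.01,2.4,0,1],[0,0,0,-0.01,3.0,0,1],[0,0,0,-0.02,3.6,0,1],[0,0,0,-0.02,4.2,0,1],[0,0,0,-0.03,4.8,0,1],[0,0,0,-0.03,5.4,0,1],[0,0,0,-0.04,6.0,0,1]]'
python3 -c "
from h import *;from plant import sensors,camera
s=sensors.sense();rep(s,211,18.5,35)
c=camera('wrist');cv2.imwrite('pics/w9.png',cv2.resize(c['frame'][200:330,270:530,::-1],None,fx=3,fy=3))"
```

```text
time: 10.9
tool_pos: [0.5158, -0.0211, 0.0352]
tcp_rot: [0.0, 0.066, 0.998, 0.0]
force: [-1.6, -2.0, -0.3]
width: 0.006
now al,di [131.4  19.3] z 35.2 yaw 82.38 | shift cm [-0.08  7.96  0.03] turn z -0.03 width 0.006018230614027488 F [-1.6 -2.  -0.3] t 10.9
```

View pics/w9.png

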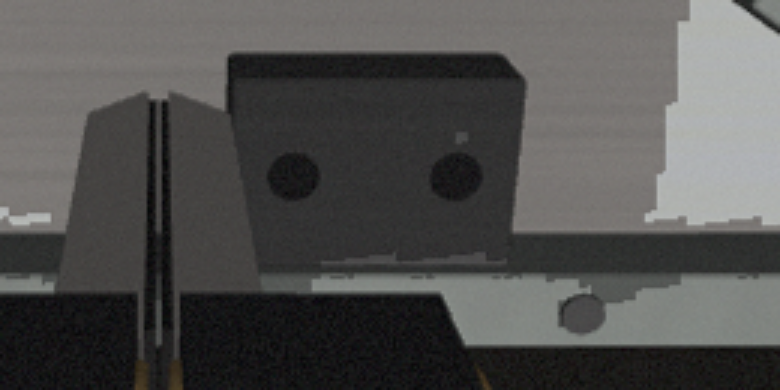

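Still flush to the rail. Continue up to just before the stop.

```bash
python3 -m crank '[[0,0,0,0,0.6,0,1],[0,0,0,0,1.2,0,1],[0,0,0,0,1.8,0,1],[0,0,0,-0.01,2.4,0,1],[0,0,0,-0.01,3.0,0,1],[0,0,0,-0.01,3.6,0,1],[0,0,0,-0.02,4.2,0,1],[0,0,0,-0.02,4.8,0,1],[0,0,0,-0.02,5.4,0,1],[0,0,0,-0.02,6.0,0,1]]'
python3 -c "
from h import *;from plant import sensors,camera
s=sensors.sense();rep(s,211,18.5,35)
c=camera('wrist');cv2.imwrite('pics/w10.png',cv2.resize(c['frame'][180:330,270:530,::-1],None,fx=3,fy=3))"
```

```text
time: 11.95
tool_pos: [0.524, 0.0381, 0.0354]
tcp_rot: [0.0, 0.066, 0.998, 0.0]
force: [-0.7, -0.3, -0.4]
width: 0.007
now al,di [191.2  19. ] z 35.4 yaw 82.39 | shift cm [-0.05  1.98  0.04] turn z -0.02 width 0.006520438481274561 F [-0.7 -0.3 -0.4] t 11.95
```

View pics/w10.png

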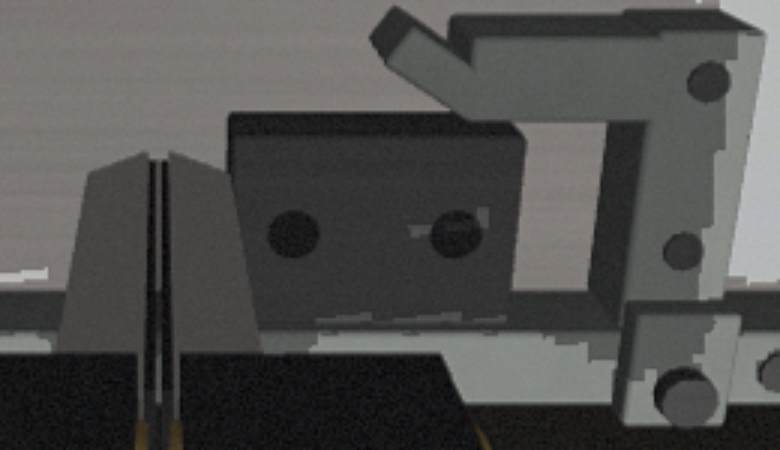

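```bash
python3 -m crank '[[0,0,0,0,0.5,0,1],[0,0,0,0,1.0,0,1],[0,0,0,0,1.4,0,1],[0,0,0,0,1.6,0,1],[0,0,0,0,1.7,0,1],[0,0,0,0,1.8,0,1],[0,0,0,0,1.9,0,1],[0,0,0,0,2.0,0,1],[0,0,0,0,2.0,0,1]]'
python3 -c "
from h import *;from plant import sensors,camera
s=sensors.sense();rep(s,211,18.5,35)
c=camera('wrist');cv2.imwrite('pics/w11.png',cv2.resize(c['frame'][180:330,270:530,::-1],None,fx=3,fy=3))"
```

```text
time: 12.9
tool_pos: [0.5265, 0.0565, 0.0354]
tcp_rot: [-0.0, 0.066, 0.998, -0.001]
force: [0.0, -5.1, 1.0]
width: 0.007
now al,di [209.8  19. ] z 35.4 yaw 82.38 | shift cm [-0.05  0.12  0.04] turn z -0.03 width 0.007428615911377942 F [ 0.  -5.1  1. ] t 12.9
```

View pics/w11.png

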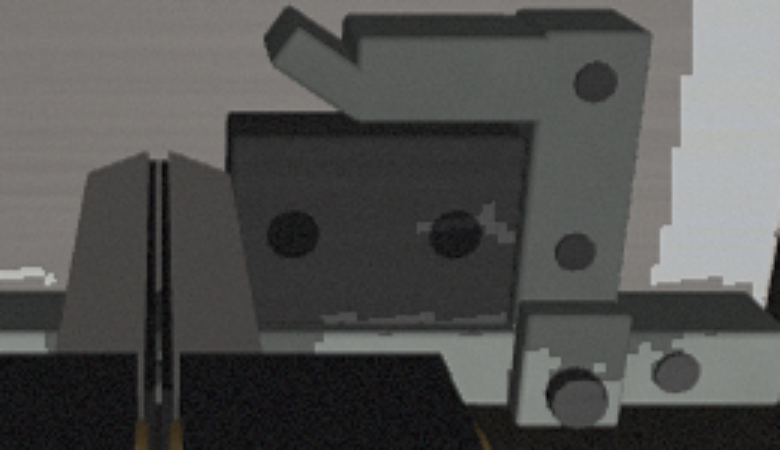

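```bash
python3 -m crank '[[0,0,0,0,0.1,0,1],[0,0,0,0,0.2,0,1],[0,0,0,0,0.2,0,1]]'
python3 -c "
from h import *;from plant import sensors,camera
s=sensors.sense();rep(s,175,18.5,35)"
```

```text
time: 13.25
tool_pos: [0.5265, 0.0567, 0.0354]
tcp_rot: [-0.0, 0.066, 0.998, -0.003]
force: [-1.5, -9.8, 2.0]
width: 0.004
now al,di [209.9  19. ] z 35.4 yaw 82.38 | shift cm [-0.05 -3.49  0.06] turn z -0.03 width 0.0037090043513781728 F [-1.5 -9.8  2. ] t 13.25
```

```bash
python3 -m crank '[[0,0,0,0,-0.5,0,1],[0,0,0,0,-2,0,1],[0,0,0,0,-4,0,1],[0,0,0,0,-4,-3,1],[0,0,0,0,-4,-8,1],[0,0,0,2,-5,-13,1],[0,0,0,2,-5,-13,1],[0,0,0,2,-5,-13,1],[0,0,0,2,-5,-13,1]]'
python3 -c "
from h import *;from plant import sensors,camera
import pickle
s=sensors.sense();rep(s,175,18.5,35)
c=camera('wrist');pickle.dump((s,c),open('w12.pkl','wb'));f=c['frame'][:,:,::-1];cv2.imwrite('pics/w12.png',f)
cv2.imwrite('pics/w12z.png',cv2.resize(f[190:300,360:480],None,fx=5,fy=5,interpolation=cv2.INTER_CUBIC))
c=camera('side');cv2.imwrite('pics/s12.png',cv2.resize(c['frame'][130:330,220:460,::-1],None,fx=3,fy=3))"
```

```text
time: 14.15
tool_pos: [0.4996, 0.0126, 0.1638]
tcp_rot: [-0.001, 0.066, 0.998, 0.0]
force: [-0.1, 0.1, -0.9]
width: 0.003
now al,di [162.7  39.8] z 163.8 yaw 82.38 | shift cm [-2.16  1.23 12.87] turn z -0.03 width 0.003225663663539192 F [-0.1  0.1 -0.9] t 14.15
```

View pics/w12.png

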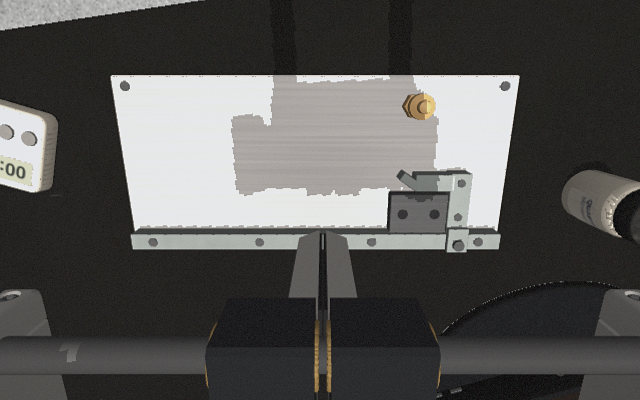

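View pics/w12z.png

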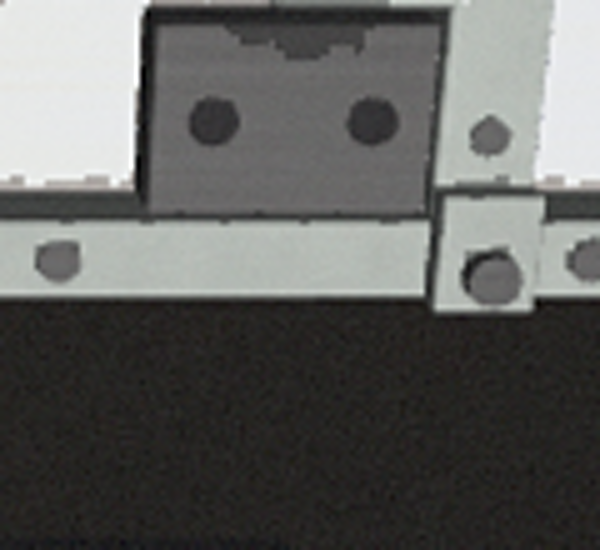

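View pics/s12.png

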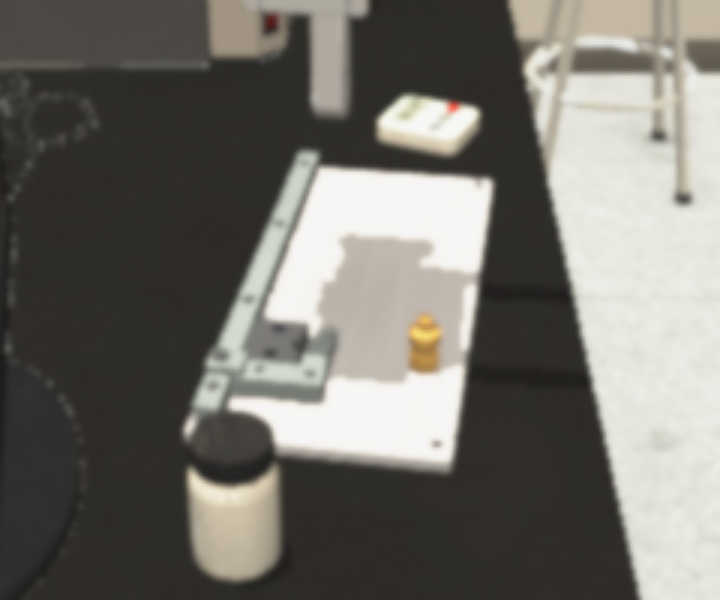

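```bash
python3 - <<'E'
import pickle;from h import *
s,c=pickle.load(open("w12.pkl","rb"));C=cam(c,s)
Z=lambda u,v:(360+(u+.5)/5-.5,190+(v+.5)/5-.5)
for n,p,z in [("m1",(213,121),.024),("m2",(372,121),.024),("tl",(157,23),.024),("tr",(443,23),.024),("bl",(150,215),.024),("br",(431,214),.024),("railL",(20,222),.026),("railR",(415,221),.026)]:
    print(n,AD(ray(C,Z(*p),z)))
from plant import finish_job
finish_job()
E
```

```text
m1 [233.  18.]
m2 [261.1  18. ]
tl [222.2  36. ]
tr [271.8  36. ]
bl [2.228e+02 2.000e-01]
br [273.2   0.4]
railL [199.3  -0.3]
railR [ 2.697e+02 -1.000e-01]
the job is handed in; nothing more can be done
```

I pushed the spacer across to the rail with two parallel fingertips, which squared it up. Then, with the fingers shut, I slid it along the rail into the corner pocket until it stopped against the end stop. I handed the job in at about 14.2 s of the 45 s allowed.

- **Contact:** At both the rail and the stop the arm stopped moving while the push force kept rising, to about 10 N. The largest force reading was about 12 N.
- **Final position:** The spacer's two top marks are both 18.0 mm from the rail, so it lies flat. Its centre is about 247.1 mm along, where I had put home at about 248.2 mm. Its front edge measured 271.8 to 273.2 mm, with the stop face at about 273.2 mm. I take that difference of about 1 mm as measuring error rather than a gap, since the arm had stalled against the stop.
- **Other objects:** In the last pictures the fitting, jar and timer look to be where they started. I did not re-measure them.
- **Robot clear:** The gripper finished at about 0.16 m height, touching nothing.

No check failed.

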